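# Test the lid feeder's gate and square its stack

## Task

Get the lid feeder ready for its run: press its test button so that the gate lever drops, then, with the gate down, tap the ragged stack of lids from the front until all four are flush against the back stop, and finally lift the gate lever back up until it stays fully home. Leave everything else on the bench where it is.

Things in the scene. Friction and masses are not known exactly. Their poses are not given: they have to be found in the camera images.
- feeder: Lid feeder, grey and white machine fixed to the bench, place and yaw vary. Its x points from its open front (robot side) to its back, y left, z up; origin on the bench plane. In its frame, mm: deck top z 12, x -137 to 75, y +-125; white drive box behind, x 72 to 127, top z 70; white button housing front right, x -145 to -85, y -125 to -80, top z 56.
- bay_stop (a point): Foot of the aluminium back stop's front face, mid-width, at deck height (feeder x 63, y 0, z 12 mm; stop top at z 55); axes as the feeder's. The lid bay lies in front of it between two cheeks (inner faces y -68 and +68, x -43 to 67, tops z 42 mm), open above and in front. Deck is bare from the hinge to the lids. Sliding the lids takes up to 4 N.
- gate (a joint): Gate lever: steel flap with a bar along its top, across the bay's front. 0 rad: home, up and leaning 0.2 rad back towards the bay; 0.2: upright, balance point; 1.25: dropped towards the robot. No spring, 0.25 kg: above 0.2 it falls open, below 0.2 it falls home. About 2 N at the bar lifts it; a purely level push on the dropped bar may jam, so rise with the bar along its arc.
- gate_bar (a point): Middle of the gate lever's round bar (12 mm diameter, 110 mm long along the feeder's y), 65 mm from the hinge line; below it the flap is 3 mm thick, 90 mm wide. Moves with the gate: home at feeder x -87, z 94 mm; dropped at x -156, z 62 mm, with only bench under it. Its axes turn with the gate.
- gate_hinge (a point): Middle of the gate's hinge line (feeder x -100, y 0, z 30 mm), fixed; axes as the feeder's.
- test_button (a joint): Travel of the test button: 0 out, 0.009 m fully in. It moves straight down and springs back; about 1.2 N starts it, 5 N bottoms it. Some 5 to 6 mm in, it has pushed the gate over its balance point and the gate drops by itself. While held in, the gate cannot be set home.
- button_top (a point): Centre of the top face of the round grey test button (24 mm diameter) standing 12 mm out of the white housing at the feeder's front right; moves with the button (feeder x -125, y -105, z 68 mm when out).
- lid0: White plate lid, number 1 of 4 from below in the bay's stack: flat slab 85.5 (its x, front to back) x 127.8 (y) x 8 mm, about 25 g, loose. Origin: centre of its underside, at feeder z 12 mm. Flush with the back stop its origin is at feeder x 20 mm and its front edge at feeder x -23 mm; at the start it sticks out 3 to 18 mm further forward, each lid by a different amount.
- lid1: White plate lid, number 2 of 4 from below in the bay's stack: flat slab 85.5 (its x, front to back) x 127.8 (y) x 8 mm, about 25 g, loose. Origin: centre of its underside, at feeder z 20 mm. Flush with the back stop its origin is at feeder x 20 mm and its front edge at feeder x -23 mm; at the start it sticks out 3 to 18 mm further forward, each lid by a different amount.
- lid2: White plate lid, number 3 of 4 from below in the bay's stack: flat slab 85.5 (its x, front to back) x 127.8 (y) x 8 mm, about 25 g, loose. Origin: centre of its underside, at feeder z 28 mm. Flush with the back stop its origin is at feeder x 20 mm and its front edge at feeder x -23 mm; at the start it sticks out 3 to 18 mm further forward, each lid by a different amount.
- lid3: White plate lid, number 4 of 4 from below in the bay's stack: flat slab 85.5 (its x, front to back) x 127.8 (y) x 8 mm, about 25 g, loose. Origin: centre of its underside, at feeder z 36 mm. Flush with the back stop its origin is at feeder x 20 mm and its front edge at feeder x -23 mm; at the start it sticks out 3 to 18 mm further forward, each lid by a different amount.
- tip_box: Bystander: grey pipette-tip box with clear top, 85 x 120 x 63 mm, left of the feeder. Origin: centre of underside.
- wash_bottle: Bystander: white wash bottle with red cap, 66 mm diameter, 170 mm tall, right of the feeder. Origin: centre of underside.
- marker: Bystander: black marker pen with grey cap, 125 x 13 x 13 mm, lying front left of the feeder. Origin: underside, 45 mm from its tail end.
- tube_tray: Bystander: white divided tray, 90 x 130 x 30 mm, front right. Origin: centre of underside.
- spare_lid: Bystander: a single white lid like those in the bay (85.5 x 127.8 x 8 mm), lying on the bench at the front left; it stays there. Origin: centre of underside.
Not all that is in view belongs to the job. Leave any black or brown look-alike of the lid2 alone.

How it is judged (in metres and radians):
On the way, in this order (a step that is already met when the one before it is completed fails the run):
1. the test button is pressed in (value of joint test_button above 0.002 m).
2. the gate lever has dropped fully (value of joint gate above 1.15 rad), for 0.2 s.
3. with the gate still down, all four lids are flush against the back stop (within 3.5 mm) (x of each of lid0, lid1, lid2, lid3 in the frame of feeder above 0.0165 m and angle between the x axis of each of lid0, lid1, lid2, lid3 and the x axis of feeder, either way round below 0.05 rad and value of joint gate above 1 rad), for 0.2 s.
4. the gate lever is back home (value of joint gate below 0.06 rad), for 0.2 s.
At the end, for the whole second after the job is handed in: The gate lever is home (joint under 0.06 rad) and stays there, the test button is out (under 2 mm), and all four lids lie flat in their stack (height within 3 mm), each within 3.5 mm of the back stop and 0.05 rad of square, at rest (value of joint gate below 0.06 rad and value of joint test_button below 0.002 m and x of each of lid0, lid1, lid2, lid3 in the frame of feeder above 0.0165 m and angle between the x axis of each of lid0, lid1, lid2, lid3 and the x axis of feeder, either way round below 0.05 rad and z of lid0 in the frame of feeder between 0.009 and 0.015 m and z of lid1 in the frame of feeder between 0.017 and 0.023 m and z of lid2 in the frame of feeder between 0.025 and 0.031 m and z of lid3 in the frame of feeder between 0.033 and 0.039 m and linear speed of each of lid0, lid1, lid2, lid3 below 0.02 m/s); the robot touches nothing.
It fails at once if something else on the bench (tip box, bottle, marker, tray or spare lid) is moved by more than 25 mm (distance of any of tip_box, wash_bottle, marker, tube_tray, spare_lid from where it was at the start of the episode above 0.025 m).
It also fails if it takes over 51 s, if anything falls off the work surface, if the arm or the gripper's body presses on something with over 40 N, if the wrist force passes 120 N, or if a joint passes its speed limit or range.

## Robot

A 6-joint arm with a two-finger parallel gripper is mounted at the origin on the work surface. World frame = base frame: x ahead of the robot, y to its left, z up, the work surface at z = 0. Lengths are in mm, angles in rad, forces in N, time in s.
With the tool pointing down it reaches from about 350 to 975 mm from the base axis. Payload 7.1 kg.
Tool frame: the origin (TCP) lies midway between the tips of the shut fingers; the grasp point (between the pads) lies 19 mm behind it; z points along the fingers, y is the line along which they close (so a half turn about z gives the same grasp; the last joint's range is limited). The gripper opens to 88 mm and grips with 3 to 60 N. Pads are 20 mm wide; open, the fingers measure 115 mm over their backs; the gripper's body (75 mm by 178 mm) begins 61 mm behind the grasp point.
Start: joints at [-1.216, 0.423, 1.63, -0, 1.089, -0.019], TCP at [228.238, -581.818, 197.975] pointing down, gripper open.
Joint ranges: [-3, 3], [-0.9, 2.11], [0.09, 2.58], [-1.31, 4.45], [0.11, 2.69], [-2.54, 2.54]. Speed limits (rad/s): [2.39, 2.39, 3.01, 3.14, 3.14, 3.14].

## Interface

Orientations are given as a rotation vector (axis times angle).
In Python, from workcell import get_obs, get_image, camera_params, close_job gives the robot as it stands.
- The arm moves only by the shell command python3 -m creep 'ROWS' [OPENING]. ROWS is a JSON object of lists of equal length, an entry for each row: "delta_pos": the shift along the tool's x, y, z in m, a list of three; "twist": the turn, a rotation vector about the tool's x, y, z in degrees, a list of three. A call has 1 to 20 rows; each row shifts and turns the commanded pose from where the row before left it, along the tool's axes as they then stand; what a row does not reach is not made up. A row lasts 1/12 s, in which the tool goes at most 41.7 mm and 7.16 degrees, less where a joint would pass 70% of its speed; a pose out of reach is approached as far as the arm can. A call with a gripper value outside its range is refused whole. OPENING is the opening, from 0 (shut) to 1 (fully open), set as the call begins (- or left out, the last holds). The fingers move at their own pace and stop on an object; the grip force is fixed at half the most. Time passes only in rows, so rows that do not move let the fingers close. It gives the time, the measured TCP pose, the force, the opening and the grip force at its end, in the units of the state.
- get_obs(): the state, without advancing time (a new reading comes with each control period).
- get_image(name): name is "scene" or "top" or "wrist"; returns (picture, depth): 400x640x3 uint8, red, green, blue; 400x640 float32, mm along the optical axis (not along the pixel's ray), 0 where there is no reading.
- camera_params(name): a dict with "camera_matrix" (3x3 intrinsics, pixels), "extrinsics" (4x4, takes a point from camera to world coordinates). Camera axes: x right, y down, z forward; pixel columns grow to the right and rows downward; lengths in mm; the calibration is good to about 2 mm. A picture is of the moment at which its call begins: read the wrist's pose just before it. camera_params takes no time and is no camera call; for the wrist camera it gives the pose at the moment of the call.
- close_job(): hands the job in; it is judged then, once.
The state is a dict: "t": time; "qpos": joint angles; "qvel": joint speeds; "joint_torque": joint torques, N m; "ee_pos": TCP position; "orientation": TCP orientation; "ft_force": force on the tool from outside, world axes, zero at the start; "moment": the same for the moment, N m; "width": finger opening in mm; "grasp_force": force on a finger pad.
Only numpy, scipy, OpenCV 4.12 (cv2) and the standard library are available. Lean on these libraries where they do the work, as an engineer would, in place of code of your own. Each camera call takes 0.05 s, during which the arm holds its last target. There are 200 camera calls.

## Working session

There is one attempt and no reset: what is moved stays moved. The work goes in short steps, Python scripts to look and compute and a shell command to move; the robot and the scene stay as the last step left them, time stands still between calls to the robot, and variables do not carry over. Pictures are saved under pics/ and viewed, at most 10 in all, crops included, and the job is handed in when it is done.

```bash
ls; mkdir -p pics; python3 - <<'E'
from workcell import *
import cv2,numpy as np
o=get_obs();print(o['t'],o['ee_pos'],o['orientation'],o['width'],o['ft_force'])
for n in('scene','top'):
    p,d=get_image(n);c=camera_params(n);cv2.imwrite(f'pics/{n}0.png',p[:,:,::-1]);np.savez(f'{n}0.npz',p=p,d=d,K=c['camera_matrix'],E=c['extrinsics'])
    print(n,np.round(c['extrinsics'],3).tolist())
E
```

```text
pics
0.0 [ 228.03184595 -581.27747365  197.21096075] [-3.08540655e+00 -5.83431770e-01  4.12730817e-04] 87.85978336848069 [-0.46200068  1.13840536  0.65150773]
scene [[-0.632, 0.608, -0.481, 1012.122], [0.775, 0.483, -0.408, 469.49], [-0.016, -0.63, -0.776, 889.793], [0.0, 0.0, 0.0, 1.0]]
top [[-0.014, -0.996, 0.089, 416.326], [-1.0, 0.014, 0.006, 44.1], [-0.008, -0.089, -0.996, 1273.385], [0.0, 0.0, 0.0, 1.0]]
```

View pics/top0.png

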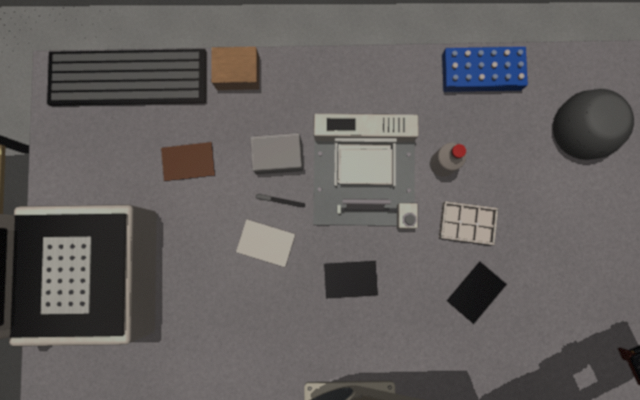

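View pics/scene0.png

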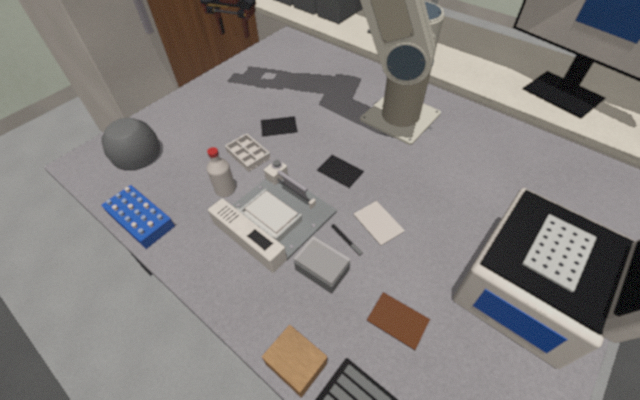

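The top picture shows the feeder at about cols 313–418, rows 113–228: drive box (366,125), white lid stack (365,165), gate bar (365,206) and button (409,218). Other lids in view are the spare white one at (266,243), black ones at (351,279) and (477,292), and a brown one at (187,161). Only the white stack in the bay, between the cheeks, fits. I'll confirm it in a crop.

```bash
cat > h.py <<'E'
import numpy as np,cv2
def cloud(f):
    z=np.load(f);d=z['d'];v,u=np.mgrid[:400,:640];K=z['K'];E=z['E']
    P=np.stack([(u-K[0,2])/K[0,0]*d,(v-K[1,2])/K[1,1]*d,d],-1)
    return P@E[:3,:3].T+E[:3,3],z['p']
E
python3 - <<'E'
from h import *
W,p=cloud('top0.npz')
cv2.imwrite('pics/crop0.png',cv2.resize(p[105:235,300:480,::-1],None,fx=4.4,fy=4.4,interpolation=cv2.INTER_CUBIC))
def reg(r0,r1,c0,c1,z0,z1):
    w=W[r0:r1,c0:c1].reshape(-1,3);return w[(w[:,2]>z0)&(w[:,2]<z1)]
b=reg(105,142,305,430,55,90);r=cv2.minAreaRect(b[:,:2].astype(np.float32));print('box',len(b),r,b[:,2].mean(),np.median(b,0))
d=reg(105,235,305,430,5,18);print('deck',len(d),cv2.minAreaRect(d[:,:2].astype(np.float32)),np.median(d[:,2]))
h=reg(200,232,395,422,40,64);print('house',len(h),cv2.minAreaRect(h[:,:2].astype(np.float32)),np.median(h,0))
bt=reg(200,232,395,422,61,80);print('button',len(bt),bt.mean(0),bt.min(0),bt.max(0))
g=reg(195,215,335,396,84,110);print('bar',len(g),cv2.minAreaRect(g[:,:2].astype(np.float32)),np.median(g,0))
l=reg(145,188,335,396,38,50);print('lid',len(l),cv2.minAreaRect(l[:,:2].astype(np.float32)),np.median(l,0))
E
```

```text
box 2545 ((717.3698120117188, -46.55401611328125), (249.34303283691406, 65.61165618896484), 89.15640258789062) 69.0992982973982 [717.98998825 -46.17379418  69.69943233]
deck 4921 ((627.6744384765625, -52.941162109375), (311.8360595703125, 325.02056884765625), 88.45877838134766) 11.826582757338883
house 400 ((504.34161376953125, -142.70382690429688), (44.096656799316406, 60.43954849243164), 87.82476806640625) [ 508.18292861 -139.05228333   55.95331064]
button 96 [ 494.80117105 -145.73409368   66.81140219] [ 478.95081135 -160.10231166   61.00818382] [ 521.60836877 -129.70123652   71.47520735]
bar 254 ((534.935791015625, -41.7950325012207), (108.4140396118164, 12.350168228149414), 88.7480697631836) [533.86297112 -38.28337367  98.31766825]
lid 2052 ((629.2224731445312, -45.273460388183594), (143.83616638183594, 100.58267211914062), 88.7777328491211) [626.67494588 -46.58067082  43.34141146]
```

View pics/crop0.png

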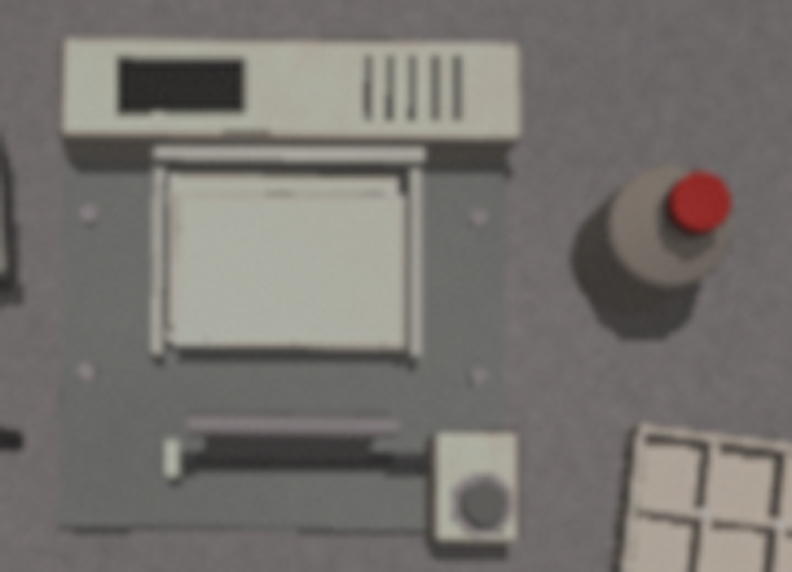

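The crop confirms it: white stack between the cheeks at crop (290,265), gate bar at (293,424), round grey button at (481,503). Feeder pose is about (621.5, -43.5) with yaw -0.018 rad. Moving to above the button with fingers shut and the tool squared to the feeder.

```bash
python3 -m creep '{"delta_pos":[[0.0255,-0.0192,0.006],[0.0255,-0.0192,0.006],[0.0255,-0.0192,0.006],[0.0255,-0.0192,0.006],[0.0255,-0.0192,0.006],[0.0255,-0.0192,0.006],[0.0255,-0.0192,0.006],[0.0255,-0.0192,0.006],[0.0255,-0.0192,0.006],[0.0255,-0.0192,0.006],[0.0255,-0.0192,0.006],[0.0255,-0.0192,0.006],[0.0255,-0.0192,0.006],[0.0255,-0.0192,0.006],[0.0255,-0.0192,0.006],[0.0255,-0.0192,0.006],[0,0,0],[0,0,0],[0,0,0],[0,0,0]],"twist":[[0,0,0],[0,0,0],[0,0,0],[0,0,0],[0,0,0],[0,0,0],[0,0,0],[0,0,0],[0,0,0],[0,0,0],[0,0,0],[0,0,0],[0,0,0],[0,0,0],[0,0,0],[0,0,0],[0,0,5.6],[0,0,5.6],[0,0,5.6],[0,0,5.6]]}' 0
python3 - <<'E'
from workcell import *
from scipy.spatial.transform import Rotation as R
import numpy as np
o=get_obs();print(o['ee_pos'],o['qpos'],o['ft_force']);M=R.from_rotvec(o['orientation']).as_matrix();print(M.round(3))
print('tool delta to z80 over button',M.T@(np.array([494.7,-146,80])-o['ee_pos']))
E
```

```text
t: 1.77
ee_pos: [495.7, -146.3, 101.6]
orientation: [-3.141, 0.033, 0.001]
ft_force: [-0.6, 0.6, -0.4]
width: 0.4
grasp_force: 0.0
[ 495.70788585 -146.33080027  101.58424796] [-3.10073686e-01  4.07562694e-01  1.93409796e+00  9.63695620e-06
  8.00841640e-01  1.28186356e+00] [-0.59728801  0.57909858 -0.36081405]
[[ 1.    -0.021 -0.001]
 [-0.021 -1.     0.   ]
 [-0.001 -0.    -1.   ]]
tool delta to z80 over button [-0.99587765 -0.30367606 21.58520399]
```

```bash
python3 -m creep '{"delta_pos":[[0,0,0.010],[-0.001,0,0.010],[0,0,0.008],[0,0,0.003],[0,0,0.003],[0,0,0.003],[0,0,0.003],[0,0,0.001],[0,0,0]],"twist":[[0,0,0],[0,0,0],[0,0,0],[0,0,0],[0,0,0],[0,0,0],[0,0,0],[0,0,0],[0,0,0]]}'
```

```text
t: 2.52
ee_pos: [494.9, -146.8, 60.8]
orientation: [-3.141, 0.027, 0.0]
ft_force: [-0.5, -0.5, 0.1]
width: 0.3
grasp_force: 0.0
```

```bash
python3 -m creep '{"delta_pos":[[0,0,0.001],[0,0,0.001],[0,0,0]],"twist":[[0,0,0],[0,0,0],[0,0,0]]}'
python3 - <<'E'
from workcell import *
import cv2,numpy as np
n='top';p,d=get_image(n);c=camera_params(n);np.savez('top1.npz',p=p,d=d,K=c['camera_matrix'],E=c['extrinsics'])
n='wrist';q,_=get_image(n)
a=cv2.resize(p[105:235,300:480,::-1],(540,390));b=cv2.resize(q[:,:,::-1],(540,338))[:200]
cv2.imwrite('pics/p1.png',np.vstack([a,b]))
print(get_obs()['ft_force'])
E
```

```text
t: 2.77
ee_pos: [494.9, -146.8, 59.0]
orientation: [3.141, -0.027, 0.0]
ft_force: [0.6, -0.0, 0.8]
width: 0.3
grasp_force: 0.0
[-0.01260491 -0.43113176 -0.45908925]
```

View pics/p1.png

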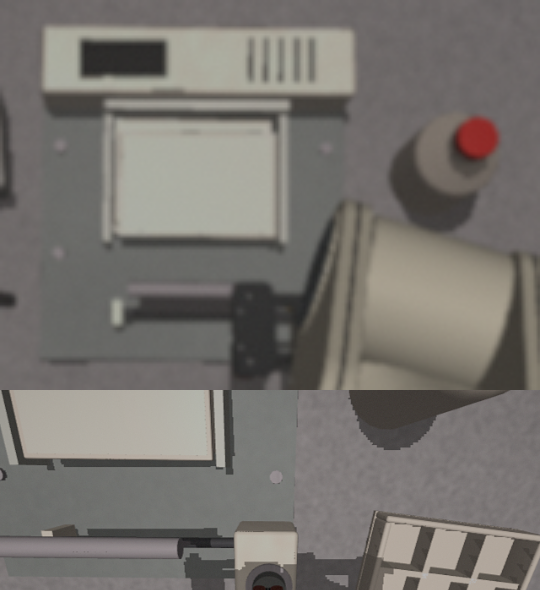

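```bash
python3 - <<'E'
from workcell import *
import cv2,numpy as np
from h import *
q,d=get_image('wrist');c=camera_params('wrist');np.savez('w1.npz',p=q,d=d,K=c['camera_matrix'],E=c['extrinsics'])
cv2.imwrite('pics/w1.png',cv2.resize(q[140:300,220:420,::-1],None,fx=3,fy=3,interpolation=cv2.INTER_CUBIC))
W,p=cloud('w1.npz')
print('u grid v180..260');
for v in range(170,290,8): print(v,[tuple(W[v,u].astype(int)) for u in range(270,365,12)])
W,p=cloud('top0.npz')
print([[round(float(W[v,u,2])) for u in range(398,420,2)] for v in range(204,232,2)])
print(W[218,409],W[216,409])
E
```

```text
u grid v180..260
170 [(np.int64(523), np.int64(-114), np.int64(12)), (np.int64(532), np.int64(-127), np.int64(54)), (np.int64(532), np.int64(-134), np.int64(54)), (np.int64(532), np.int64(-141), np.int64(54)), (np.int64(532), np.int64(-148), np.int64(55)), (np.int64(532), np.int64(-155), np.int64(55)), (np.int64(531), np.int64(-162), np.int64(53)), (np.int64(519), np.int64(-175), np.int64(0))]
178 [(np.int64(522), np.int64(-117), np.int64(32)), (np.int64(528), np.int64(-127), np.int64(57)), (np.int64(528), np.int64(-134), np.int64(56)), (np.int64(527), np.int64(-141), np.int64(55)), (np.int64(527), np.int64(-148), np.int64(55)), (np.int64(527), np.int64(-155), np.int64(54)), (np.int64(527), np.int64(-162), np.int64(55)), (np.int64(513), np.int64(-175), np.int64(0))]
186 [(np.int64(516), np.int64(-116), np.int64(30)), (np.int64(523), np.int64(-127), np.int64(55)), (np.int64(523), np.int64(-134), np.int64(55)), (np.int64(523), np.int64(-141), np.int64(55)), (np.int64(522), np.int64(-148), np.int64(55)), (np.int64(522), np.int64(-155), np.int64(54)), (np.int64(522), np.int64(-162), np.i
[... 4661 characters left out ...]
 57, 55, 58, 57, -1], [53, 54, 55, 52, 56, 57, 54, 60, 53, 51, 0], [57, 61, 58, 55, 58, 56, 62, 52, 59, 57, 1], [60, 57, 56, 60, 51, 53, 58, 56, 58, 54, -2], [54, 55, 55, 58, 57, 64, 61, 55, 62, 58, -1], [56, 58, 52, 53, 53, 58, 54, 57, 54, 57, 1], [54, 55, 60, 58, 69, 67, 68, 71, 60, 54, -1], [51, 51, 63, 62, 65, 66, 68, 71, 66, 55, 3], [48, 54, 57, 66, 68, 70, 68, 67, 67, 57, -6], [51, 57, 1273, 59, 66, 68, 69, 69, 56, 53, -1], [53, 58, 54, 59, 61, 65, 67, 52, 1273, 56, 3], [55, 55, 58, 56, 57, 61, 62, 54, 53, 58, -1], [38, 53, 52, 54, 53, 52, 53, 58, 51, 56, -2], [0, 0, -3, 3, 0, -2, -3, -3, 1, 2, -1]]
[ 497.7031183  -145.87356883   64.8774197 ] [ 502.23081128 -145.56641069   67.67444315]
```

View pics/w1.png

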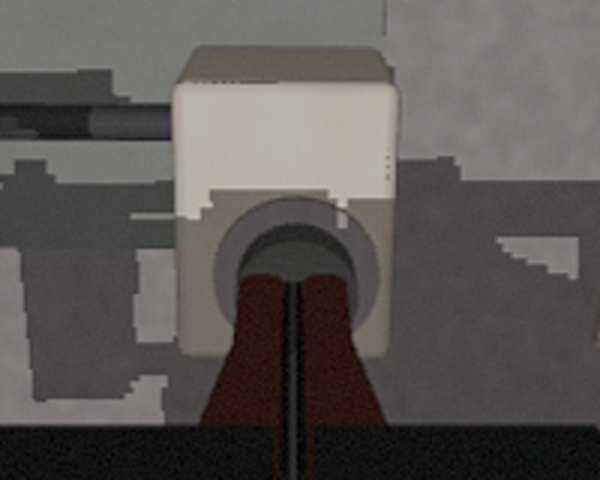

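The wrist view shows the button still out, with its side and top visible at crop (295,225–270). The fingertips sit over it and the force is about 0. I'll keep going down in small steps and watch the force.

```bash
python3 -m creep '{"delta_pos":[[0,0,0.001],[0,0,0.001],[0,0,0]],"twist":[[0,0,0],[0,0,0],[0,0,0]]}' | grep -E "ee_pos|force"
python3 -m creep '{"delta_pos":[[0,0,0.001],[0,0,0.001],[0,0,0]],"twist":[[0,0,0],[0,0,0],[0,0,0]]}'| grep -E "ee_pos|force"
python3 - <<'E'
from workcell import *
import cv2,numpy as np
n='scene';p,d=get_image(n);cv2.imwrite('pics/s2.png',cv2.resize(p[130:270,200:360,::-1],None,fx=4,fy=4,interpolation=cv2.INTER_CUBIC))
E
```

```text
ee_pos: [494.8, -146.8, 56.8]
ft_force: [-0.7, 0.4, -0.4]
grasp_force: 0.0
ee_pos: [494.7, -146.8, 54.8]
ft_force: [-0.9, -1.1, -0.2]
grasp_force: 0.0
```

View pics/s2.png

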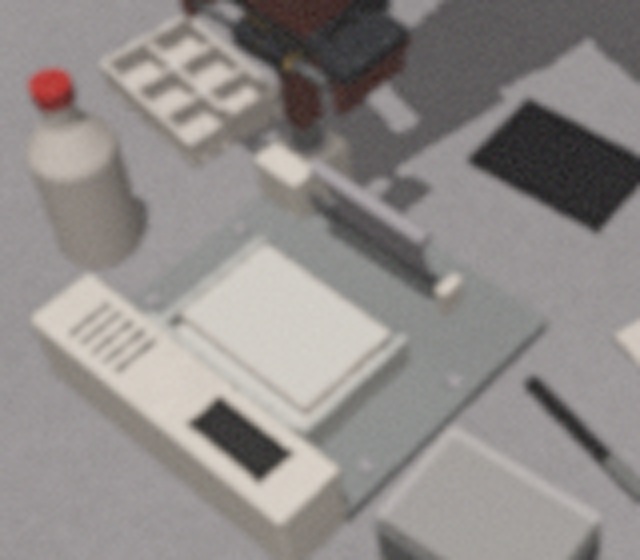

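The scene view shows the fingertips, crop (305,120), still above the grey button at (305,140), and the gate still up. The real tips must sit about 15–20 mm behind the reported TCP. I'll keep feeling downward.

```bash
for i in 1; do python3 -m creep '{"delta_pos":[[0,0,0.002],[0,0,0.002],[0,0,0.001]],"twist":[[0,0,0],[0,0,0],[0,0,0]]}' | grep -E "ee_pos|ft_force"; done
python3 -m creep '{"delta_pos":[[0,0,0.001],[0,0,0.001],[0,0,0]],"twist":[[0,0,0],[0,0,0],[0,0,0]]}'| grep -E "ee_pos|ft_force"
python3 -m creep '{"delta_pos":[[0,0,0.001],[0,0,0.001],[0,0,0]],"twist":[[0,0,0],[0,0,0],[0,0,0]]}'| grep -E "ee_pos|ft_force"
```

```text
ee_pos: [494.7, -146.8, 49.7]
ft_force: [-1.0, -0.1, 1.0]
ee_pos: [494.8, -146.8, 47.8]
ft_force: [0.5, -0.2, 0.1]
ee_pos: [494.8, -146.8, 45.8]
ft_force: [-0.7, -0.5, 0.0]
```

```bash
python3 -m creep '{"delta_pos":[[0,0,0.001],[0,0,0.001],[0,0,0]],"twist":[[0,0,0],[0,0,0],[0,0,0]]}' | grep -E "ee_pos|ft_force"
python3 -m creep '{"delta_pos":[[0,0,0.001],[0,0,0.001],[0,0,0]],"twist":[[0,0,0],[0,0,0],[0,0,0]]}'| grep -E "ee_pos|ft_force"
python3 - <<'E'
from workcell import *
from h import *
q,d=get_image('wrist');c=camera_params('wrist');np.savez('w2.npz',p=q,d=d,K=c['camera_matrix'],E=c['extrinsics'])
W,p=cloud('w2.npz')
for v in range(206,262,4): print(v,[tuple(map(int,W[v,u])) for u in (306,318,330)],p[v,306])
T,_=get_image('top');cv2.imwrite('t2.png',T)
E
```

```text
ee_pos: [494.8, -146.8, 43.8]
ft_force: [-0.3, 0.0, 0.5]
ee_pos: [494.9, -146.8, 41.9]
ft_force: [-0.2, -0.0, 3.5]
206 [(516, -141, 55), (516, -148, 55), (516, -154, 55)] [186 182 170]
210 [(513, -141, 55), (513, -148, 55), (513, -154, 54)] [115 107  99]
214 [(511, -141, 55), (511, -148, 55), (511, -154, 56)] [118 112 102]
218 [(509, -141, 56), (510, -148, 57), (509, -154, 57)] [67 64 64]
222 [(507, -141, 57), (508, -148, 58), (507, -154, 56)] [88 82 84]
226 [(505, -141, 58), (506, -148, 59), (504, -154, 56)] [85 82 83]
230 [(503, -141, 59), (506, -148, 65), (504, -154, 60)] [39 39 37]
234 [(505, -141, 69), (504, -148, 66), (505, -154, 70)] [45 24 22]
238 [(506, -142, 75), (504, -148, 72), (505, -154, 75)] [44 24 21]
242 [(505, -142, 79), (504, -148, 76), (506, -153, 81)] [41 14 12]
246 [(506, -142, 84), (504, -148, 81), (505, -153, 82)] [41 19 17]
250 [(506, -142, 88), (503, -148, 84), (505, -153, 88)] [41 17 20]
254 [(506, -142, 93), (504, -148, 89), (505, -153, 92)] [42 16 13]
258 [(506, -142, 96), (502, -148, 89), (506, -153, 96)] [41 21 13]
```

```bash
python3 -m creep '{"delta_pos":[[0,0,0.001],[0,0,0.001],[0,0,0]],"twist":[[0,0,0],[0,0,0],[0,0,0]]}' | grep -E "ee_pos|ft_force"
cat >> h.py <<'E'
def snap(n,f):
    from workcell import get_image,camera_params
    p,d=get_image(n);c=camera_params(n);np.savez(f,p=p,d=d,K=c['camera_matrix'],E=c['extrinsics']);return cloud(f)
def bar(f):
    W,p=snap('top',f);w=W[190:245,320:395].reshape(-1,3)
    for lo,hi in((84,115),(50,84)):
        g=w[(w[:,2]>lo)&(w[:,2]<hi)];print(lo,len(g),g.mean(0) if len(g) else '')
E
python3 -c "
from h import *
bar('t3.npz')"
```

```text
ee_pos: [494.9, -146.8, 39.8]
ft_force: [-1.8, -0.3, 2.1]
84 170 [524.6081098  -25.34239444  99.68680729]
50 24 [521.44657986 -37.27158696  54.65910246]
```

```bash
python3 -m creep '{"delta_pos":[[0,0,0.001],[0,0,0.001],[0,0,0],[0,0,0],[0,0,0],[0,0,0]],"twist":[[0,0,0],[0,0,0],[0,0,0],[0,0,0],[0,0,0],[0,0,0]]}' | grep -E "ee_pos|ft_force"
python3 -c "
from h import *
bar('t4.npz')"
```

```text
ee_pos: [494.9, -146.8, 38.0]
ft_force: [-0.8, 0.8, 2.9]
84 127 [481.86702845 -25.80673352  86.88235991]
50 269 [495.21786678 -30.36917323  66.51508581]
```

The gate is dropping. Next: retreat up, move in front of the lids and open the gripper, so the two fingers push squarely.

```bash
python3 -m creep '{"delta_pos":[[0,0,-0.01],[0,0,-0.025],[0,0,-0.03],[0.0125,-0.0212,0],[0.0125,-0.0212,0],[0.0125,-0.0212,0],[0.0125,-0.0212,0],[0.0125,-0.021,0],[0,0,0]],"twist":[[0,0,0],[0,0,0],[0,0,0],[0,0,0],[0,0,0],[0,0,0],[0,0,0],[0,0,0],[0,0,0]]}' | grep -E "ee_pos|ft_force|t:"
python3 -m creep '{"delta_pos":[[0,0,0],[0,0,0],[0,0,0],[0,0,0]],"twist":[[0,0,0],[0,0,0],[0,0,0],[0,0,0]]}' 1
python3 - <<'E'
from h import *
W,p=snap('wrist','w3.npz')
cv2.imwrite('pics/w3.png',p[:,:,::-1])
W,p=snap('scene','s3.npz')
cv2.imwrite('s3.png',p[:,:,::-1])
E
```

```text
t: 6.42
ee_pos: [561.7, -39.4, 103.9]
ft_force: [0.6, -0.9, 0.0]
t: 6.75
ee_pos: [558.6, -43.0, 103.1]
orientation: [3.141, -0.029, -0.0]
ft_force: [0.7, -0.4, 0.5]
width: 23.6
grasp_force: 0.0
```

View pics/w3.png

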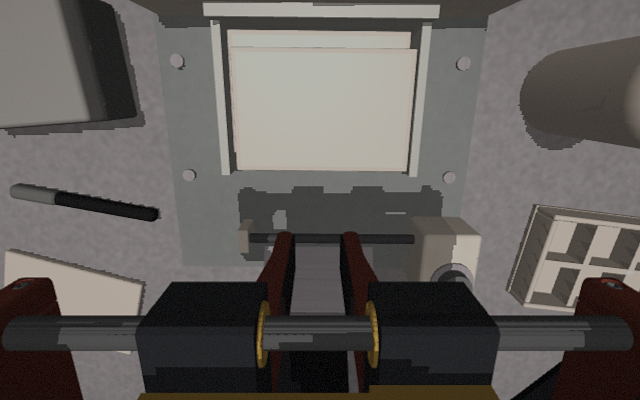

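The wrist view shows the gate dropped, with the flap lying under the fingers around (320,270). The stack's front edge is at row 172 and the back stop at row 12. The fingers are still opening. Waiting, then measuring tips, cheeks and lids.

```bash
python3 -m creep '{"delta_pos":[[0,0,0],[0,0,0],[0,0,0],[0,0,0],[0,0,0],[0,0,0],[0,0,0],[0,0,0],[0,0,0],[0,0,0]],"twist":[[0,0,0],[0,0,0],[0,0,0],[0,0,0],[0,0,0],[0,0,0],[0,0,0],[0,0,0],[0,0,0],[0,0,0]]}' | grep -E "ee_pos|width|t:"
python3 - <<'E'
from h import *
from workcell import *
W,p=snap('wrist','w4.npz'); o=get_obs();e=o['ee_pos'];print(e)
f=np.array([621.5,-43.5]);a=-0.018;Rm=np.array([[np.cos(a),-np.sin(a)],[np.sin(a),np.cos(a)]])
F=W.copy();F[...,:2]=(W[...,:2]-f)@Rm
w=F.reshape(-1,3);k=p.reshape(-1,3)
def sel(x,y,z): return (w[:,0]>x[0])&(w[:,0]<x[1])&(w[:,1]>y[0])&(w[:,1]<y[1])&(w[:,2]>z[0])&(w[:,2]<z[1])
l=w[sel((-60,30),(-66,66),(38,50))];print('top lid z',np.median(l[:,2]),'front',np.percentile(l[:,0],2),cv2.minAreaRect(l[:,:2].astype(np.float32)))
for y in((66,76),(-76,-66)):
    c=w[sel((-40,50),y,(37,47))];print('cheek',np.percentile(c[:,1],[3,97]))
s=w[sel((55,72),(-60,60),(48,62))];print('stop',len(s),np.percentile(s[:,0],[5,95]),np.polyfit(s[:,1],s[:,0],1))
g=W.reshape(-1,3);m=(g[:,2]>75)&(g[:,2]<160)&(g[:,0]>545)
for s in(1,-1):
    q=w[sel((-75,-30),(20,80) if s>0 else(-80,-20),(85,165))]
    print('finger',len(q),q.min(0),q.max(0),q[np.argsort(q[:,2])[:5]].round(0).tolist())
E
```

```text
t: 7.68
ee_pos: [559.2, -42.1, 103.0]
width: 87.5
[559.2069595  -42.08825978 102.97048292]
top lid z 42.963257051746695 front -36.60536528021747 ((-5.766468048095703, 0.00096893310546875), (71.48783111572266, 131.98040771484375), 0.05923912301659584)
cheek [66.17782782 70.44088765]
cheek [-75.75217631 -66.25697731]
stop 3142 [63.35883427 71.24806977] [5.94803529e-03 6.71513069e+01]
finger 1681 [-72.75923375  42.70824261 126.13520144] [-50.2585416   53.3361083  164.97714643] [[-63.0, 44.0, 126.0], [-64.0, 44.0, 126.0], [-52.0, 48.0, 126.0], [-52.0, 51.0, 126.0], [-55.0, 43.0, 126.0]]
finger 1692 [-72.56526166 -54.5216121  126.10265035] [-50.26348961 -43.90220266 164.97794359] [[-53.0, -46.0, 126.0], [-52.0, -49.0, 126.0], [-55.0, -45.0, 126.0], [-51.0, -49.0, 126.0], [-51.0, -51.0, 127.0]]
```

```bash
python3 -m creep '{"delta_pos":[[0,0,0.02],[0,0,0.025],[0,0,0.025],[0,0,0.02],[0,0,0.01],[0,0,0.006],[0,0,0.004],[0,0,0],[0,0,0]],"twist":[[0,0,0],[0,0,0],[0,0,0],[0,0,0],[0,0,0],[0,0,0],[0,0,0],[0,0,0],[0,0,0]]}' | grep -E "ee_pos|ft_force|t:"
python3 -m creep '{"delta_pos":[[0.004,0,0],[0.004,0,0],[0.003,0,0],[0.003,0,0],[0.002,0,0],[0.002,0,0],[0.002,0,0],[0.002,0,0],[0.001,0,0],[0.001,0,0],[0.001,0,0],[0,0,0]],"twist":[[0,0,0],[0,0,0],[0,0,0],[0,0,0],[0,0,0],[0,0,0],[0,0,0],[0,0,0],[0,0,0],[0,0,0],[0,0,0],[0,0,0]]}' | grep -E "ee_pos|ft_force|t:"
```

```text
t: 8.48
ee_pos: [559.9, -42.2, -6.3]
ft_force: [-0.3, 0.6, 0.1]
t: 9.48
ee_pos: [584.4, -42.5, -7.1]
ft_force: [-1.8, -0.1, 0.4]
```

```bash
python3 -m creep '{"delta_pos":[[0.001,0,0],[0.001,0,0],[0,0,0]],"twist":[[0,0,0],[0,0,0],[0,0,0]]}' | grep -E "ee_pos|ft_force|t:"
python3 -m creep '{"delta_pos":[[0.001,0,0],[0.001,0,0],[0,0,0]],"twist":[[0,0,0],[0,0,0],[0,0,0]]}' | grep -E "ee_pos|ft_force|t:"
```

```text
t: 9.73
ee_pos: [586.7, -42.6, -7.0]
ft_force: [-1.3, -0.6, -0.5]
t: 9.98
ee_pos: [587.9, -42.5, -7.1]
ft_force: [-2.0, 0.3, 0.2]
```

```bash
python3 -m creep '{"delta_pos":[[0.001,0,0],[0.001,0,0],[0,0,0]],"twist":[[0,0,0],[0,0,0],[0,0,0]]}' | grep -E "ee_pos|ft_force|t:"
python3 -m creep '{"delta_pos":[[0.0005,0,0],[0.0005,0,0],[0,0,0]],"twist":[[0,0,0],[0,0,0],[0,0,0]]}' | grep -E "ee_pos|ft_force|t:"
```

```text
t: 10.23
ee_pos: [587.9, -42.5, -7.6]
ft_force: [-8.2, 0.7, 2.9]
t: 10.48
ee_pos: [587.8, -42.4, -7.8]
ft_force: [-9.7, 0.4, 4.4]
```

Firm stop with about 10 N at the predicted flush position. Backing off, then checking.

```bash
python3 -m creep '{"delta_pos":[[-0.003,0,0],[-0.006,0,0],[-0.01,0,0],[-0.01,0,0],[0,0,-0.03],[0,0,-0.035],[0,0,-0.035],[0,0,0],[0,0,0]],"twist":[[0,0,0],[0,0,0],[0,0,0],[0,0,0],[0,0,0],[0,0,0],[0,0,0],[0,0,0],[0,0,0]]}' 0 | grep -E "ee_pos|ft_force|t:"
python3 - <<'E'
from h import *
from workcell import *
W,p=snap('wrist','w5.npz')
f=np.array([621.5,-43.5]);a=-0.018;Rm=np.array([[np.cos(a),-np.sin(a)],[np.sin(a),np.cos(a)]])
F=W.copy();F[...,:2]=(W[...,:2]-f)@Rm
w=F.reshape(-1,3)
for y0,y1 in((-60,-20),(-20,20),(20,60)):
    m=(w[:,1]>y0)&(w[:,1]<y1)&(w[:,0]<30)&(w[:,0]>-60)
    print([ (z,round(float(np.percentile(q[:,0],3)),1),len(q)) for z in range(14,46,4) for q in [w[m&(w[:,2]>z)&(w[:,2]<z+4)]] if len(q)>5])
s=w[(w[:,0]>0)&(w[:,0]<80)&(abs(w[:,1])<55)&(w[:,2]>30)]
print('lid/stop gap: z vs x',[(x,round(float(np.median(s[abs(s[:,0]-x)<1][:,2])))) for x in range(50,76,2) if (abs(s[:,0]-x)<1).any()])
bar('t5.npz')
cv2.imwrite('pics/w5.png',p[:240,160:480,::-1].repeat(2,0).repeat(2,1))
E
```

```text
t: 11.23
ee_pos: [563.3, -42.3, 95.2]
ft_force: [-0.3, 0.6, 0.6]
[(38, -21.8, 3998), (42, -20.1, 515)]
[(38, -21.8, 4042), (42, -20.8, 487)]
[(38, -21.8, 4054), (42, -20.8, 424)]
lid/stop gap: z vs x [(50, 41), (52, 41), (54, 41), (56, 41), (58, 41), (60, 41), (62, 46), (64, 52), (66, 52), (68, 52), (70, 53), (72, 59)]
84 0 
50 0
```

View pics/w5.png

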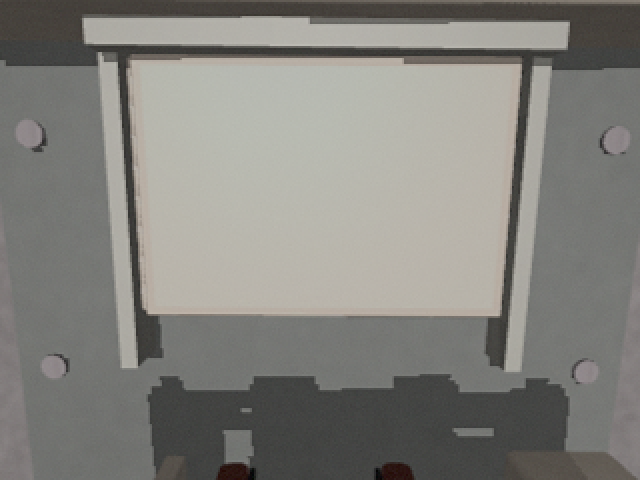

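All lids are flush: front edges at about -22 mm across the width and nothing protruding below. Next I back away at height and tilt the tool 45° forward, to hook under the dropped bar.

```bash
python3 -m creep '{"delta_pos":[[-0.03,0,0],[-0.032,0,0],[-0.032,0,0],[-0.032,0,0],[-0.03,0,0],[0,0,0],[0,0,0],[0,0,0],[0,0,0],[0,0,0],[0,0,0],[0,0,0],[0,0,0],[0,0,0]],"twist":[[0,0,0],[0,0,0],[0,0,0],[0,0,0],[0,0,0],[0,6.5,0],[0,6.5,0],[0,6.5,0],[0,6.5,0],[0,6.5,0],[0,6.5,0],[0,6,0],[0,0,0],[0,0,0]]}' | grep -vE "grasp"
cat > st.py <<'E'
from h import *
from workcell import *
from scipy.spatial.transform import Rotation as R
f=np.array([621.5,-43.5,0]);Rf=R.from_euler('z',-0.018)
o=get_obs();M=(Rf.inv()*R.from_rotvec(o['orientation'])).as_matrix()
e=Rf.inv().apply(o['ee_pos']-f);t=e-23*M[:,2]
print('t',o['t'],'TCP_f',e.round(1),'tip_f',t.round(1),'q',o['qpos'].round(2));print(M.round(2).tolist())
E
cat > gate.py <<'E'
from h import *
f=np.array([621.5,-43.5,0]);a=-0.018
for n in('top','scene'):
    W,p=snap(n,f'g_{n}.npz');F=W-f;c,s=np.cos(a),np.sin(a);X=F[...,0]*c+F[...,1]*s;Y=-F[...,0]*s+F[...,1]*c;Z=F[...,2]
    m=(abs(Y)<52)&(X>-172)&(X<-75)&(Z>22)&(Z<110);print(n,m.sum(),[(z,round(float(np.median(X[m&(Z>z)&(Z<z+8)])),1),int((m&(Z>z)&(Z<z+8)).sum())) for z in range(22,110,8) if (m&(Z>z)&(Z<z+8)).sum()>4])
E
python3 st.py; python3 gate.py
```

```text
t: 12.5
ee_pos: [406.4, -17.2, 92.5]
orientation: [-3.01, -0.0, -0.621]
ft_force: [-0.4, -0.1, -0.3]
width: 0.4
t 12.5 TCP_f [-215.5   22.4   92.5] tip_f [-224.6   20.7  113.6] q [-0.19  0.21  2.44  0.95  0.17  0.47]
[[0.92, 0.03, 0.39], [0.0, -1.0, 0.07], [0.4, -0.07, -0.92]]
top 1050 [(22, -100.4, 27), (30, -103.1, 216), (38, -118.3, 208), (46, -133.1, 211), (54, -145.3, 171), (62, -155.5, 194), (70, -155.9, 23)]
scene 669 [(22, -97.5, 7), (30, -100.8, 120), (38, -116.9, 151), (46, -131.4, 149), (54, -144.4, 121), (62, -152.9, 109), (70, -153.5, 12)]
```

The wrist nears a joint limit (q5) at this pose, and only 23° of tilt was reached. That is enough if the finger rises along the arc. The gate is fully dropped: bar at feeder x -155.5, z about 63. Moving to a pre-contact point below and in front of the bar.

```bash
python3 -m creep '{"delta_pos":[[0.001,0.005,0.010],[0.001,0.005,0.010],[0.001,0.005,0.010],[0.001,0.005,0.010],[0.001,0.005,0.011],[0,0,0]],"twist":[[0,0,0],[0,0,0],[0,0,0],[0,0,0],[0,0,0],[0,0,0]]}' | grep -E "force"
python3 st.py
```

```text
ft_force: [-0.3, -0.3, -0.5]
grasp_force: 0.0
t 13.1 TCP_f [-187.9    0.9   46. ] tip_f [-197.    -0.8   67.1] q [-0.24  0.39  2.4   1.76  0.16 -0.4 ]
[[0.92, 0.03, 0.4], [0.0, -1.0, 0.07], [0.4, -0.07, -0.92]]
```

```bash
python3 -m creep '{"delta_pos":[[0.002,0.0005,0.008],[0.002,0.0005,0.008],[0.002,0.0005,0.009],[0.003,0.0005,0.009],[0,0,0],[0,0,0]],"twist":[[0,0,0],[0,0,0],[0,0,0],[0,0,0],[0,0,0],[0,0,0]]}' | grep -E "ft_force"
python3 st.py; python3 gate.py
```

```text
ft_force: [-0.3, -0.1, 0.8]
t 13.6 TCP_f [-166.9    2.4   19.7] tip_f [-176.     0.7   40.7] q [-0.22  0.48  2.37  2.1   0.18 -0.73]
[[0.92, 0.03, 0.4], [0.0, -1.0, 0.08], [0.4, -0.07, -0.91]]
top 1066 [(22, -102.6, 19), (30, -103.1, 221), (38, -118.3, 213), (46, -131.1, 208), (54, -143.4, 183), (62, -155.5, 199), (70, -155.8, 23)]
scene 677 [(22, -97.0, 6), (30, -101.7, 126), (38, -117.3, 142), (46, -131.1, 145), (54, -144.1, 133), (62, -152.7, 109), (70, -154.7, 16)]
```

```bash
python3 -m creep '{"delta_pos":[[0.005,0,0.001],[0.005,0,0.001],[0.003,0,-0.001],[0.004,0,-0.0025],[0.004,0,-0.0025],[0.004,0,-0.0025],[0.004,0,-0.0015],[0.004,0,-0.0015],[0.004,0,-0.0015],[0,0,0]],"twist":[[0,0,0],[0,0,0],[0,0,0],[0,0,0],[0,0,0],[0,0,0],[0,0,0],[0,0,0],[0,0,0],[0,0,0]]}' | grep -E "ft_force"
python3 st.py; python3 gate.py
```

```text
ft_force: [-1.4, 0.0, 0.5]
t 14.5333 TCP_f [-137.1    1.4   45.4] tip_f [-146.3   -0.3   66.4] q [-0.21  0.42  2.3   1.4   0.15 -0.01]
[[0.92, 0.03, 0.4], [0.0, -1.0, 0.07], [0.4, -0.07, -0.91]]
top 741 [(22, -100.3, 9), (30, -98.6, 110), (38, -106.2, 75), (46, -111.7, 76), (54, -117.0, 73), (62, -122.3, 73), (70, -127.5, 69), (78, -136.5, 42), (86, -135.7, 200), (94, -147.4, 13)]
scene 740 [(22, -96.3, 9), (30, -99.0, 85), (38, -105.8, 75), (46, -111.1, 79), (54, -116.9, 83), (62, -122.3, 84), (70, -127.6, 90), (78, -130.7, 62), (86, -135.2, 124), (94, -150.7, 24), (102, -152.9, 25)]
```

The bar is rising with the finger (now about x -135, z 85). Continuing along the arc past the balance point.

```bash
python3 -m creep '{"delta_pos":[[0.004,0,-0.0006],[0.004,0,-0.0006],[0.004,0,-0.0003],[0.004,0,0.0003],[0.004,0,0.0003],[0.004,0,0.0006],[0.004,0,0.001],[0.004,0,0.001],[0.003,0,0.001],[0.002,0,0.001],[0,0,0],[0,0,0]],"twist":[[0,0,0],[0,0,0],[0,0,0],[0,0,0],[0,0,0],[0,0,0],[0,0,0],[0,0,0],[0,0,0],[0,0,0],[0,0,0],[0,0,0]]}' | grep -E "ft_force"
python3 st.py; python3 gate.py
```

```text
ft_force: [0.5, 0.3, -0.9]
t 15.6333 TCP_f [-101.8    1.8   55.8] tip_f [-1.109e+02  1.000e-01  7.680e+01] q [-0.19  0.42  2.23  0.97  0.17  0.44]
[[0.92, 0.03, 0.4], [0.0, -1.0, 0.07], [0.4, -0.07, -0.91]]
top 388 [(22, -102.5, 13), (30, -100.9, 61), (38, -99.4, 7), (46, -99.8, 24), (54, -98.5, 7), (62, -98.7, 10), (86, -105.3, 22), (94, -96.0, 198), (102, -97.3, 43)]
scene 460 [(30, -97.0, 60), (38, -97.2, 31), (46, -96.5, 29), (54, -95.8, 33), (62, -95.2, 33), (70, -94.5, 30), (78, -94.3, 34), (86, -105.1, 28), (94, -92.2, 142), (102, -111.5, 38)]
```

```bash
python3 -m creep '{"delta_pos":[[0.002,0,0.0008],[0.002,0,0.0008],[0.002,0,0.0008],[0,0,0],[0,0,0]],"twist":[[0,0,0],[0,0,0],[0,0,0],[0,0,0],[0,0,0]]}' | grep -E "ft_force"
python3 st.py; python3 gate.py
```

```text
ft_force: [0.2, 0.4, -0.5]
t 16.15 TCP_f [-95.    2.   56.1] tip_f [-104.1    0.3   77.1] q [-0.19  0.43  2.21  0.93  0.18  0.49]
[[0.92, 0.03, 0.4], [0.0, -1.0, 0.07], [0.4, -0.07, -0.91]]
top 448 [(22, -100.5, 7), (30, -100.8, 39), (38, -98.8, 16), (46, -97.3, 23), (54, -95.5, 30), (62, -93.8, 34), (70, -92.4, 33), (86, -92.1, 27), (94, -87.8, 220), (102, -88.2, 15)]
scene 392 [(22, -97.2, 8), (30, -97.1, 44), (38, -96.0, 23), (46, -94.6, 23), (54, -92.7, 24), (62, -91.0, 24), (70, -89.6, 26), (78, -97.8, 12), (86, -99.5, 32), (94, -85.7, 148), (102, -106.7, 28)]
```

The bar is home (x -87.8). Backing away level, then up, and checking.

```bash
python3 -m creep '{"delta_pos":[[-0.009,0,-0.004],[-0.018,0,-0.008],[-0.02,0,-0.01],[-0.02,0,-0.01],[-0.02,0,-0.01],[0,0,-0.02],[0,0,-0.03],[0,0,0],[0,0,0],[0,0,0],[0,0,0]],"twist":[[0,0,0],[0,0,0],[0,0,0],[0,0,0],[0,0,0],[0,0,0],[0,0,0],[0,0,0],[0,0,0],[0,0,0],[0,0,0]]}' | grep -E "ft_force"
python3 st.py; python3 gate.py
python3 - <<'E'
from h import *
a=np.load('g_top.npz')['p'];b=np.load('g_scene.npz')['p']
A=cv2.resize(a[105:240,290:490,::-1],(600,405))
B=cv2.resize(b[130:260,180:340,::-1],(240,195));C=np.zeros((195,600,3),np.uint8);C[:,:240]=B
cv2.imwrite('pics/fin.png',np.vstack([A,C]))
W,p=cloud('g_top.npz');f=np.array([621.5,-43.5,0])
w=(W-f).reshape(-1,3);m=(w[:,2]>36)&(w[:,2]<46)&(abs(w[:,1])<60)&(w[:,0]>-50)&(w[:,0]<60);print('lid',len(w[m]),cv2.minAreaRect(w[m][:,:2].astype(np.float32)),np.percentile(w[m][:,0],2))
E
```

```text
ft_force: [-0.1, 0.0, -0.2]
t 17.1667 TCP_f [-199.4   -1.1   83.5] tip_f [-208.7   -3.   104.5] q [-0.27  0.26  2.41  1.14  0.2   0.2 ]
[[0.92, 0.04, 0.4], [0.0, -1.0, 0.08], [0.4, -0.07, -0.91]]
top 526 [(22, -102.8, 11), (30, -100.8, 85), (38, -99.0, 41), (46, -97.2, 39), (54, -95.6, 35), (62, -93.8, 36), (70, -92.3, 35), (86, -91.8, 21), (94, -87.8, 207), (102, -87.0, 14)]
scene 320 [(22, -96.9, 6), (30, -96.4, 48), (38, -96.0, 21), (46, -94.6, 26), (54, -92.6, 24), (62, -91.2, 25), (70, -89.2, 25), (78, -87.7, 7), (86, -81.8, 12), (94, -84.6, 122)]
lid 1393 ((18.554241180419922, 0.36666107177734375), (119.29125213623047, 83.71154022216797), 89.09770965576172) -21.200378232620178
```

View pics/fin.png

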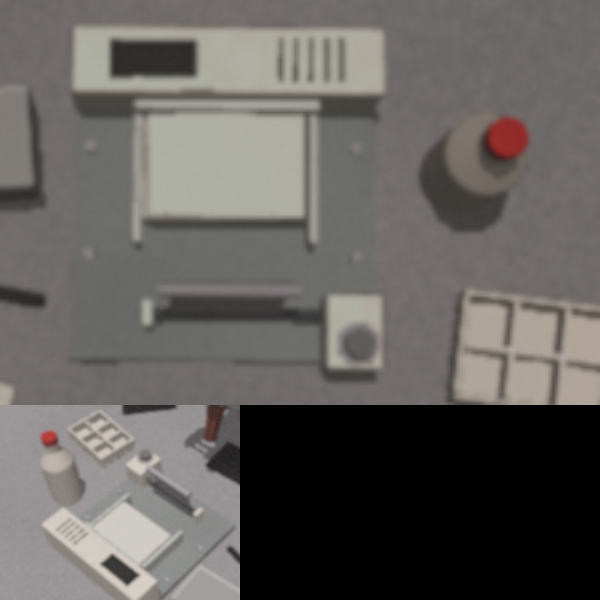

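The picture shows the gate bar home at (228,290) and the button out at (358,342). The lids are flush in the bay at (225,165), the bystanders are undisturbed and the arm is clear.

```bash
python3 -c "
from workcell import *
print(close_job())"
```

```text
the job is handed in; nothing more can be done
None
```

The job is handed in at about 17 s of the 51 s allowed: the button was pressed and the gate dropped, the visible lid edges measured flush against the back stop, the gate is back home, and nothing else in view had moved (hand-in returned no score).

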